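# Film where the oil goes: camera on, point at the small gear, then the oil can

### The arm

A 6-joint arm with a two-finger parallel gripper is mounted at the origin on the work surface. World frame = base frame: x ahead of the robot, y to its left, z up, the work surface at z = 0. Lengths are in mm, angles in rad, forces in N, time in s.
With the tool pointing down it reaches from about 400 to 925 mm from the base axis. Payload 12.5 kg.
Tool frame: the origin (TCP) lies where the fingers leave the gripper's body, on its centre line; the fingertips stand 78 mm ahead of it and the grasp point (between the pads) lies 59 mm ahead of it; z points along the fingers, y is the direction in which the jaws open and shut (so a half turn about z gives the same grasp; the last joint's range is limited). The gripper opens to 95 mm and grips with 3 to 60 N. Pads are 20 mm wide; open, the fingers measure 119 mm over their backs; the gripper's body (75 mm by 180 mm) begins 59 mm behind the grasp point.
Start: joints at [-1.357, 0.491, 1.559, -0, 1.092, -0.106], TCP at [196.507, -593.315, 292.261] pointing down, gripper open.
Joint ranges: [-3.1, 3.1], [-0.84, 2.19], [0.05, 2.79], [-1.13, 4.28], [0.06, 2.93], [-2.69, 2.69]. Speed limits (rad/s): [2.22, 2.22, 2.79, 3.14, 3.14, 3.14].

### API

Orientations are given as [roll, pitch, yaw] about the fixed x, y, z axes, in that order (R = Rz(yaw) Ry(pitch) Rx(roll)).
In Python, from cell import env, viewer, ticket, search_frame gives the robot as it stands.
- The arm moves only by the shell command python3 -m inch 'ROWS'. ROWS is a JSON object of lists of equal length, an entry for each row: "hand": the opening, from 0 (shut) to 1 (fully open); "delta_pos": the shift along the tool's x, y, z in cm, a list of three; "turn": the turn about the tool's z in rad. A call has 1 to 20 rows; each row shifts and turns the commanded pose from where the row before left it, along the tool's axes as they then stand; what a row does not reach is not made up. A row lasts 1/10 s, in which the tool goes at most 50 mm and 8.59 degrees, less where a joint would pass 70% of its speed; a pose out of reach is approached as far as the arm can. A call is refused whole if a number of a shift passes 5 or a number of a turn 0.15, either way. A call with a gripper value outside its range is refused whole. The fingers move at their own pace and stop on an object; the grip force is fixed at half the most. Time passes only in rows, so rows that do not move let the fingers close. It gives the time, the measured TCP pose, the force and the opening at its end, in the units of the state.
- env.state(): the state, without advancing time (a new reading comes with each control period).
- viewer.read_camera(name): name is "scene" or "side" or "wrist"; returns (picture, depth): 384x512x3 uint8, blue, green, red; 384x512 float32, mm along the optical axis (not along the pixel's ray), 0 where there is no reading.
- viewer.get_calibration(name): a dict with "fx", "fy", "cx", "cy" (pixels), "k1" (the pictures are not rectified: a ray, as slopes to the right and down, at radius r is drawn at 1 + k1 r^2 times it, then the intrinsics apply), "T" (4x4, takes a point from camera to world coordinates). Camera axes: x right, y down, z forward; pixel columns grow to the right and rows downward; lengths in mm; the calibration is good to about 2 mm. A picture is of the moment at which its call begins: read the wrist's pose just before it. get_calibration takes no time and is no camera call; for the wrist camera it gives the pose at the moment of the call.
- ticket.job_done(): hands the job in, once; it reports no verdict.
Trained networks look in the newest picture that a camera, given by its name, has taken for a name from the list of things; names that differ only in an ending like _2 or _b are one class to them, and where a whole thing is asked for, a point or a joint stands for the part that bears it (a point fixed in the world has none). Each returns a list of dicts, best first, with "p" (0 to 1); they miss things now and then, are a little off and sometimes report something else, mostly with a low value. They report only what shows in the picture. A call takes as long as a camera call. They do not tell look-alikes from the thing itself.
- search_frame(camera, label): "centre" ([column, row] in pixels, amid what is visible of it).
The state is a dict: "t": time; "joints": joint angles; "qvel": joint speeds; "tau": joint torques, N m; "eef_pos": TCP position; "tcp_rot": TCP orientation; "ft_force": force on the tool from outside, world axes, zero at the start; "moment": the same for the moment, N m; "opening": opening from 0.0 (shut) to 1.0 (fully open).
Only numpy, scipy, OpenCV 4.12 (cv2) and the standard library are available. Lean on these libraries where they do the work, as an engineer would, in place of code of your own. Each camera call takes 0.05 s, during which the arm holds its last target.

### The job

Make a short clip for the repair notes: first switch the bench camera on by pushing its toggle lever all the way over, then point with the fingertips from above at the smallest of the three gear wheels, about two centimetres above its hub, for two seconds, and then in the same way at the tip of the oil can's spout, again about two centimetres above it for two seconds. Do not touch or shift any of the wheels, containers, tools and other loose things, and do not bring the fingers down low over either of the other wheels or the other containers, or the clip will mislead. Finish with the camera still on and the fingers well away from the oil can.

Things in the scene. Friction and masses are not known exactly. Their poses are not given: they have to be found in the camera images.
- cam_lever (a joint): toggle lever of the bench camera's switch: 0 = off, leaning towards the -x side of its box (tilted 0.5 rad from upright); 1.0 = fully on, leaning 0.5 rad towards the +x side, against its stop. It starts between 0 and 0.2. It has light friction (about 1 N at the ball) and stays where it is left.
- cam_lever_tip (a point): centre of the black ball (26 mm across) at the end of the lever, moving with it; 80 mm from the pivot along a steel bar 10 mm thick. About 92 mm above the table at either end of its swing, 102 mm when upright.
- cam_lever_base: grey switch box of the lever, fixed to the bench at the robot's right, 70 x 50 x 25 mm (x, y, z of its own axes); the origin is the centre of its underside. The lever's pivot lies on its z axis 22 mm above the origin, and the lever swings in its x-z plane, towards its +x when switched on (away from the robot, the box being turned by up to 0.4 rad).
- gear_small: smallest of three brass gear wheels lying flat and loose on the black mat: 36 mm across, teeth 12 mm thick, hub 18 mm across rising to 20 mm; the origin is the centre of its underside, z up.
- gear_medium: middle brass gear wheel, 52 mm across, hub 18 mm across with its top 20 mm up; origin at the centre of its underside, z up. To be left alone.
- gear_large: largest brass gear wheel, 70 mm across, hub 18 mm across with its top 20 mm up; origin at the centre of its underside, z up. To be left alone.
- oiler: oil can: a round steel can 62 mm across with a long thin tapering spout standing straight up from its middle, spout tip 6 mm across and 140 mm above the origin, which is the centre of the underside; z up. It stands loose in the low aluminium tray (300 x 100 mm, rim 14 mm) at the robot's left, with two other containers about 85 mm apart.
- tin: plain round steel tin without a spout, 58 mm across, 85 mm tall, standing in the same tray; origin at the centre of its underside. To be left alone.
- bottle: grey plastic bottle with a screw cap, 54 mm across, 125 mm tall, standing in the same tray; origin at the centre of its underside. To be left alone.
- bearing: steel ring bearing, 28 mm across, 10 mm thick, lying on the mat; origin at the centre of its underside. To be left alone.
- shaft: steel gear shaft 90 mm long with two collars 16 mm across, lying on the mat along its own x; origin under its middle. To be left alone.
- screwdriver: screwdriver 200 mm long with a black handle 26 mm thick, lying on the bench beyond the mat along its own x; origin under its middle. To be left alone.
- screw_dish: small steel dish 70 mm across and 25 mm tall standing on the bench beyond the mat; origin at the centre of its underside. To be left alone.
Mind the look-alikes: they are no part of the job. Leave any blue or orange look-alike of the oiler alone.

How it is judged:
By the outcome, as a careful person would: the job done as asked, in the order asked, and still so for the second after the job is handed in, with the robot touching nothing.
It also fails if it takes over 51 s, if anything falls off the work surface, if the arm or the gripper's body presses on something with over 40 N, if the wrist force passes 120 N, or if a joint passes its speed limit or range.

## Working session

There is one attempt and no reset: what is moved stays moved. The work goes in short steps, Python scripts to look and compute and a shell command to move; the robot and the scene stay as the last step left them, time stands still between calls to the robot, and variables do not carry over. Pictures are saved under pics/ and viewed, and the job is handed in when it is done.

```bash
ls; mkdir -p pics
python3 - <<'E'
from cell import env, viewer, ticket, search_frame
import cv2,json
print(env.state())
for n in ("scene","side","wrist"):
    im,d=viewer.read_camera(n); cv2.imwrite(f"pics/{n}0.png",im)
    c=viewer.get_calibration(n); print(n,{k:(v if k!="T" else [[round(float(x),3) for x in r] for r in v]) for k,v in c.items()})
E
```

```text
pics
{'t': 0.0, 'joints': array([-1.35659966e+00,  4.91555311e-01,  1.55947066e+00,  1.96708595e-05,
        1.09169627e+00, -1.05604433e-01]), 'qvel': array([-5.60461865e-04,  2.15801863e-03,  8.31643732e-04,  1.16683446e-04,
       -6.98234921e-05,  6.01763497e-04]), 'tau': array([ 2.28442397e-03, -6.12625051e+01, -2.58178639e+01,  6.93399156e-02,
        4.82590939e-02, -9.19180047e-05]), 'eef_pos': array([ 196.47276126, -593.14064117,  291.65703503]), 'tcp_rot': array([-3.14047120e+00, -1.36416281e-04,  3.19791945e-01]), 'ft_force': array([ 0.80393048, -1.05232287,  0.483969  ]), 'moment': array([-0.06591775,  0.00265755, -0.00550599]), 'opening': 1.0017553177240195}
scene {'fx': 480.41384771267707, 'fy': 480.41384771267707, 'cx': 253.02992207492474, 'cy': 194.56168288913864, 'k1': -0.09233938564663383, 'T': [[-0.631, 0.641, -0.437, 1041.731], [0.776, 0.517, -0.361, 486.601], [-0.005, -0.567, -0.823, 1088.308], [0.0, 0.0, 0.0, 1.0]]}
side {'fx': 497.3612818420671, 'fy': 497.3612818420671, 'cx': 250.67719665446535, 'cy': 189.90313676602898, 'k1': -0.011401300114885906, 'T': [[0.995, -0.061, 0.074, 454.207], [-0.095, -0.513, 0.853, -1010.111], [-0.014, -0.856, -0.517, 728.096], [0.0, 0.0, 0.0, 1.0]]}
wrist {'fx': 283.4385434566382, 'fy': 283.4385434566382, 'cx': 254.1517529227917, 'cy': 194.71881636205285, 'k1': 0.01684041700915599, 'T': [[0.315, -0.917, -0.246, 264.657], [-0.949, -0.304, -0.081, -569.794], [-0.0, 0.259, -0.966, 384.076], [0.0, 0.0, 0.0, 1.0]]}
```

View pics/scene0.png

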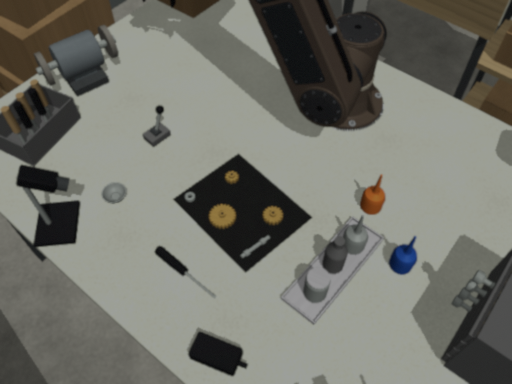

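View pics/side0.png

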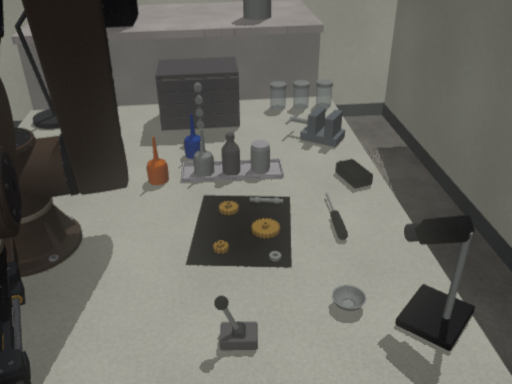

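View pics/wrist0.png

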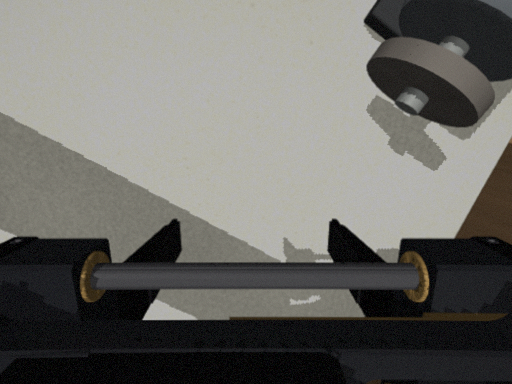

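The scene view shows the switch lever with its ball at (159,109). The gears are small (232,177), medium (273,215) and large (222,216). In the tray are the grey oiler (355,237), bottle (335,254) and tin (317,285), with look-alikes in orange (373,200) and blue (403,258). Side view: ball (221,303), small gear (221,246), oiler (204,162).

```bash
cat > h.py <<'E'
from cell import env, viewer, ticket, search_frame
import cv2, numpy as np
def ray(c,u,v):
    K=np.array([[c["fx"],0,c["cx"]],[0,c["fy"],c["cy"]],[0,0,1]])
    p=cv2.undistortPoints(np.array([[[u,v]]],float),K,np.array([c["k1"],0,0,0.]))[0,0]
    T=np.array(c["T"]); return T[:3,3],T[:3,:3]@np.array([p[0],p[1],1.]),T
def atz(c,u,v,z):
    o,d,_=ray(c,u,v); return o+d*(z-o[2])/d[2]
def atd(c,u,v,dep):
    o,d,_=ray(c,u,v); return o+d*dep
def proj(c,P):
    K=np.array([[c["fx"],0,c["cx"]],[0,c["fy"],c["cy"]],[0,0,1]]);Ti=np.linalg.inv(np.array(c["T"]))
    q=Ti[:3,:3]@np.array(P,float)+Ti[:3,3]
    return cv2.projectPoints(q[None],np.zeros(3),np.zeros(3),K,np.array([c["k1"],0,0,0.]))[0][0,0]
def tri(pairs):
    A=np.zeros((3,3));b=np.zeros(3)
    for c,(u,v) in pairs:
        o,d,_=ray(c,u,v);d=d/np.linalg.norm(d);M=np.eye(3)-np.outer(d,d);A+=M;b+=M@o
    return np.linalg.solve(A,b)
E
python3 - <<'E'
from h import *
np.set_printoptions(precision=1,suppress=True)
for n in ("scene","side"):
    im,d=viewer.read_camera(n); c=viewer.get_calibration(n)
    np.save(f"pics/{n}_d.npy",d)
    for l in ("cam_lever_tip","cam_lever_base","gear_small","gear_medium","gear_large","oiler","tin","bottle"):
        for r in search_frame(n,l)[:3]:
            u,v=r["centre"]; dd=d[int(round(v)),int(round(u))]
            print(n,l,round(r["p"],2),np.round([u,v],1),atd(c,u,v,dd))
    def crop(x,y,w,h,s,name): cv2.imwrite(f"pics/{name}.png",cv2.resize(im[y:y+h,x:x+w],None,fx=s,fy=s,interpolation=cv2.INTER_CUBIC))
    if n=="scene": crop(130,90,60,60,8,"sc_lev"); crop(330,170,80,90,6,"sc_oil"); crop(215,160,35,35,12,'sc_gear')
    else: crop(200,285,75,70,8,"si_lev"); crop(180,90,60,100,6,"si_oil")
print(env.state()['t'])
im=[cv2.imread(f"pics/{k}.png") for k in ("sc_lev","si_lev","sc_oil","si_oil")]
for i,(a,b) in enumerate(((0,1),(2,3))):
    H=max(im[a].shape[0],im[b].shape[0]);W=im[a].shape[1]
    o=np.zeros((H,W+im[b].shape[1],3),np.uint8);o[:im[a].shape[0],:W]=im[a];o[:im[b].shape[0],W:]=im[b]
    print(o.shape);cv2.imwrite(f"pics/pair{i}.png",cv2.resize(o,(800,int(o.shape[0]*800/o.shape[1]))))
E
```

```text
scene cam_lever_tip 0.48 [254.2 243.1] [581.3 108.8   4.6]
scene cam_lever_tip 0.4 [158.6 112.5] [ 460.7 -343.    92.2]
scene cam_lever_base 0.64 [155.  135.7] [ 494.9 -338.9   25. ]
scene gear_small 0.63 [233.1 177.8] [463.9 -61.8  17.7]
scene gear_small 0.39 [114.9 190.5] [ 698.  -293.8    8.5]
scene gear_medium 0.85 [271.5 214.8] [495.   97.1  22.4]
scene gear_medium 0.23 [311.5 285.2] [618.3 305.2  84.9]
scene gear_large 0.97 [222.4 214.9] [575.4  -3.4  20.9]
scene oiler 0.74 [373.  199.4] [312.2 287.1  60.5]
scene oiler 0.71 [398.3 257.4] [417.5 422.6  58.6]
scene oiler 0.59 [356.2 239.4] [443.8 317.4  66.4]
scene tin 0.63 [310.8 285. ] [619.4 304.   86.2]
scene bottle 0.7 [335.7 258. ] [529.1 310.4  89.1]
side cam_lever_tip 0.75 [223.2 306. ] [ 458.8 -363.4  100.9]
side cam_lever_base 0.71 [232.2 333.8] [ 472.3 -364.1   30.6]
side gear_small 0.61 [218.1 246.3] [456.9 -83.   18.6]
side gear_small 0.6 [337.5 223.8] [750.5 -37.3  27. ]
side gear_medium 0.7 [224.3 307.2] [ 460.6 -361.1   95.6]
side gear_medium 0.69 [232.5 332.2] [ 473.  -361.2   31.6]
side gear_medium 0.51 [229.1 209.4] [491.5  71.5  17.7]
side gear_large 0.9 [263.7 229.2] [570.8 -22.7  15.2]
side oiler 0.97 [157.1 168.9] [298.5 248.8  53.8]
side oiler 0.96 [190.  142.2] [390.4 404.   58. ]
side oiler 0.87 [201.9 162.6] [425.3 280.8  49. ]
side tin 0.98 [261.8 158.5] [601.  280.2  51.7]
side bottle 0.56 [231.5 157.2] [511.7 270.1  66.8]
1.05
(560, 1080, 3)
(600, 840, 3)
```

View pics/pair0.png

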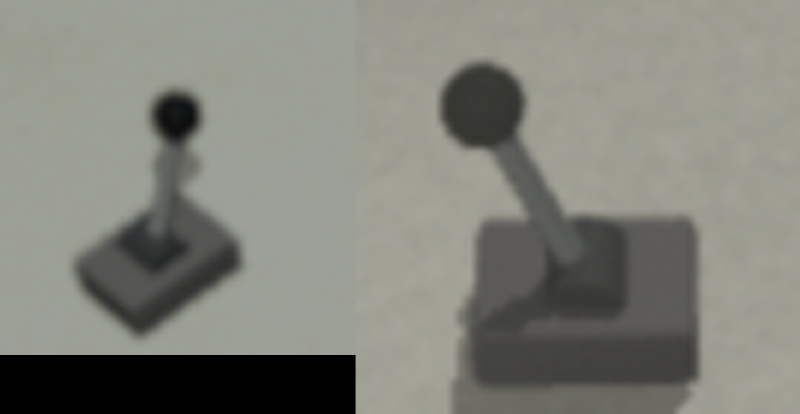

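View pics/pair1.png

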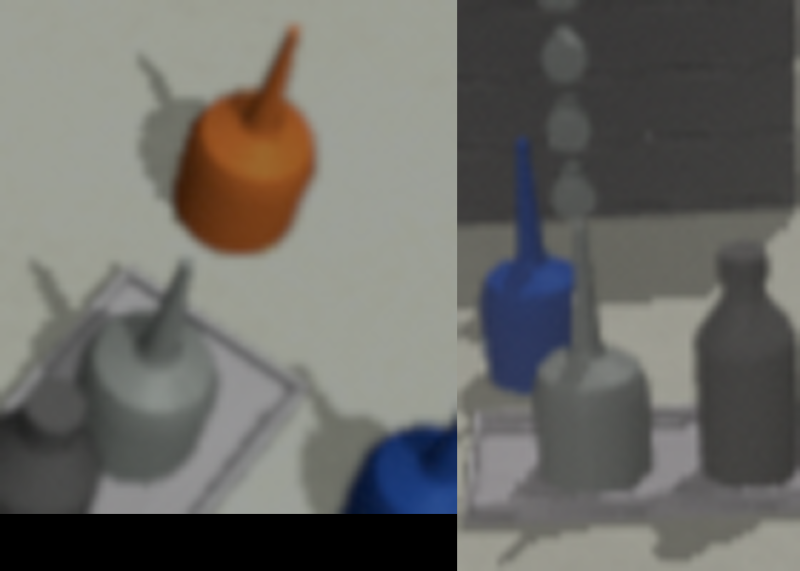

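The lever ball is at scene (159.7,109.4), side (221.3,302.7). The spout tip of the plain grey oil can, in the tray, is at scene (362.5,215.9), side (201.5,129). The two cameras disagree by about 20 mm in y, so I'll find out which one is off using the obstacles and the robot itself.

Run:
```python
from h import *
np.set_printoptions(precision=1,suppress=True)
C={n:viewer.get_calibration(n) for n in("scene","side")}
D={n:np.load(f"pics/{n}_d.npy") for n in C}
def m(n,u,v): return atd(C[n],u,v,D[n][int(round(v)),int(round(u))])
print("ball scene z92",atz(C["scene"],159.7,109.4,93),"side",atz(C["side"],221.3,302.7,93))
print("tip scene",atz(C["scene"],362.5,216.5,142),"side",atz(C["side"],201.5,129,142))
for p in ((80,50),(45,65),(107,40),(90,80),(38,180),(40,110)): print("scene",p,m("scene",*p))
for n in C:
    H,W=D[n].shape
    P=np.array([[atd(C[n],u,v,D[n][v,u]) if D[n][v,u]>0 else [np.nan]*3 for u in range(0,W)] for v in range(0,H)])
    np.save(f"pics/{n}_P.npy",P)
    z=P[...,2]
    k=(np.abs(z)<15)&(P[...,0]>300)&(P[...,0]<700)&(abs(P[...,1])<400)
    print(n,"table z med",np.nanmedian(z[k]))
    # robot base: slices of z near axis
    for z0 in (30,60,100,150,200,250):
        k=(np.abs(z-z0)<8)&(np.hypot(P[...,0],P[...,1])<220)
        q=P[k]; 
        if len(q)>5: print(z0,len(q),q[:,:2].min(0),q[:,:2].max(0))
```

```text
ball scene z92 [ 450.5 -348.8   93. ] side [ 455.8 -346.6   93. ]
tip scene [427.  308.7 142. ] side [430.5 310.7 142. ]
scene (80, 50) [ 451.8 -695.2  139.3]
scene (45, 65) [ 564.6 -724.7  140.8]
scene (107, 40) [ 359.6 -677.1  129. ]
scene (90, 80) [ 458.1 -687.1   24. ]
scene (38, 180) [ 858.7 -304.2  219.5]
scene (40, 110) [ 670.8 -634.5   88.4]
scene table z med 0.34318930089580135
30 120 [-95.6  51.5] [ 62.9 115.1]
60 79 [-25.   64.5] [46.8 98.7]
100 37 [-23.3  66.9] [36.5 77.6]
150 35 [-25.3  67.7] [28.6 75.5]
200 93 [-124.    42.4] [184.7 119. ]
250 357 [-118.7  -59.6] [194.1 107.6]
side table z med 2.7477511232393113
30 487 [ -20.  -105.6] [103.4  57.1]
60 446 [-18.  -96.9] [88.2 47.6]
100 239 [ 21.4 -73.3] [78.6 20.2]
150 329 [ 37.6 -64. ] [219.6  -1.2]
200 515 [ 43.4 -62.5] [216.7 -35. ]
250 623 [ 47.8 -78.1] [210.6  -3.8]
```

Run:
```python
from h import *
np.set_printoptions(precision=1,suppress=True)
for n in("scene","side"):
    c=viewer.get_calibration(n); P=np.load(f"pics/{n}_P.npy"); z=P[...,2]
    k=(abs(z-25)<5)&(abs(P[...,0]-490)<80)&(abs(P[...,1]+345)<60)
    q=P[k][:,:2].astype(np.float32); r=cv2.minAreaRect(q); print(n,"box",len(q),r,q.mean(0))
    im=cv2.imread(f"pics/{n}0.png"); hsv=cv2.cvtColor(im,cv2.COLOR_BGR2HSV)
    b=((hsv[...,0]>12)&(hsv[...,0]<32)&(hsv[...,1]>110)&(hsv[...,2]>60)).astype(np.uint8)
    N,L,s,ce=cv2.connectedComponentsWithStats(b)
    for i in range(1,N):
        if s[i,4]>40 and 150<ce[i][1]<300:
            print(n,s[i],ce[i],atz(c,*ce[i],9))
```

```text
scene box 229 ((480.59912109375, -351.3719787597656), (55.346405029296875, 71.31088256835938), 84.25481414794922) [ 485.2 -346.8]
scene [225 170  14  14 145] [231.5 176.5] [458.6 -72.8   9. ]
scene [368 192  16  11 111] [376.2 197.1] [263.5 280.1   9. ]
scene [209 203  27  26 544] [222.  215.4] [572.2  -8.6   9. ]
scene [262 206  21  19 310] [272.5 214.6] [486.   93.8   9. ]
side box 656 ((483.66180419921875, -355.3772277832031), (53.421749114990234, 70.37324523925781), 85.50164031982422) [ 483.9 -360.8]
side [219 201  20  14 221] [228.2 207.3] [490.1  95.1   9. ]
side [251 218  29  20 460] [265.  227.6] [575.9  -7.7   9. ]
side [213 240  16  13 164] [220.5 246.2] [462.4 -70.8   9. ]
```

Run:
```python
import cv2,numpy as np
a=cv2.imread("pics/scene0.png")[163:193,215:250]; b=cv2.imread("pics/side0.png")[235:260,203:238]
r=lambda i:cv2.resize(i,(390,int(390*i.shape[0]/i.shape[1])),interpolation=cv2.INTER_CUBIC)
a,b=r(a),r(b); o=np.zeros((max(len(a),len(b)),780,3),np.uint8); o[:len(a),:390]=a;o[:len(b),390:]=b;cv2.imwrite("pics/gear.png",o)
```

```text
(no output)
```

View pics/gear.png

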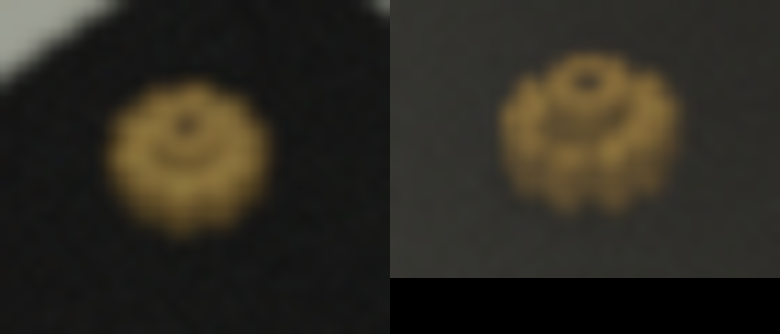

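Gear hub top: scene (231.6,174), side (220.7,242.2). It is clearly the smallest of the three brass wheels. The box yaw is about -0.09, and its centre is about (482,-352). I'll shut the fingers, turn the tool to the lever's plane, and go in high behind the ball.

```bash
python3 -m inch '{"hand":[0,0,0,0,0,0,0,0,0,0,0,0],"delta_pos":[[0,0,0],[0,0,0],[0,0,0],[2.2,-3.35,0],[2.2,-3.35,0],[2.2,-3.35,0],[2.2,-3.35,0],[2.2,-3.35,0],[2.2,-3.35,0],[2.2,-3.35,0],[2.2,-3.35,0],[0,0,0]],"turn":[0.137,0.137,0.137,0,0,0,0,0,0,0,0,0]}'
python3 - <<'E'
from h import *
np.set_printoptions(precision=1,suppress=True)
C={n:viewer.get_calibration(n) for n in("scene","side")}
print("hub",atz(C["scene"],231.6,174,20),atz(C["side"],220.7,242.2,20))
s=env.state();print(s["eef_pos"],s["tcp_rot"],s["joints"],s["ft_force"])
c=viewer.get_calibration("wrist");im,d=viewer.read_camera("wrist");cv2.imwrite("pics/w1.png",im);np.save("pics/w1_d.npy",d)
im,d=viewer.read_camera("side");cv2.imwrite("pics/s1.png",im)
print(proj(c,[453,-348,93]),proj(c,[460,-72,20]))
print(proj(C["side"],s["eef_pos"]-[0,0,78]))
E
```

```text
t: 2.25
eef_pos: [398.1, -339.4, 292.5]
tcp_rot: [-3.141, -0.0, -0.088]
ft_force: [-0.3, -0.1, -0.1]
opening: 0.054
hub [457.7 -72.4  20. ] [463.6 -69.8  20. ]
[ 398.1 -339.4  292.5] [-3.1 -0.  -0.1] [-0.8  0.3  1.8  0.   1.   0.8] [-0.3 -0.1 -0.1]
[258.3 135.5] [ 39.  145.3]
[183.5 248.9]
```

View pics/w1.png

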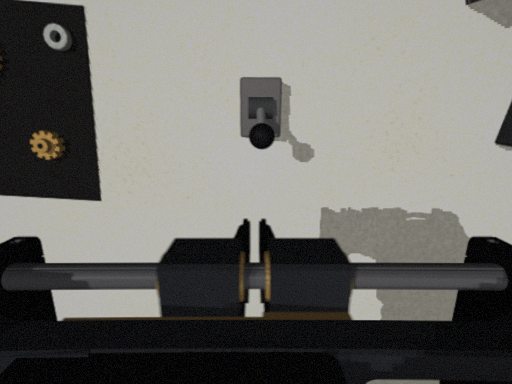

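View pics/s1.png

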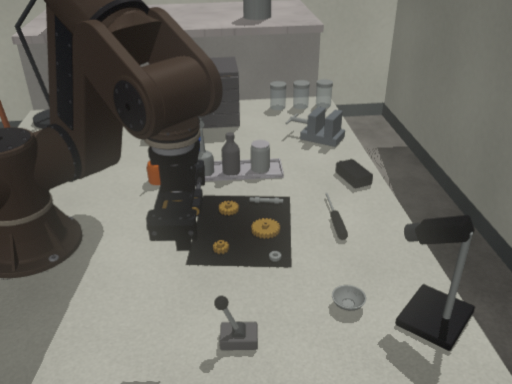

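The wrist view puts the ball at (262,135) and I had predicted (258,135.5), so its y is about -351. Behind the ball is clear. I'll go down and push.

```bash
python3 -m inch '{"hand":[0,0,0,0,0,0,0,0,0,0,0],"delta_pos":[[0,0.6,3],[0,0,4],[0,0,4],[0,0,1.95],[1.5,0,0],[1.5,0,0],[1.5,0,0],[1.5,0,0],[1.5,0,0],[1,0,0],[0,0,0]],"turn":[0,0,0,0,0,0,0,0,0,0,0]}'
python3 - <<'E'
from h import *
im,d=viewer.read_camera("side");cv2.imwrite("pics/s2.png",cv2.resize(im[200:370,140:320],None,fx=3,fy=3))
E
```

```text
t: 3.45
eef_pos: [481.6, -356.9, 163.6]
tcp_rot: [3.14, -0.002, -0.091]
ft_force: [0.1, 0.7, -0.2]
opening: 0.004
```

View pics/s2.png

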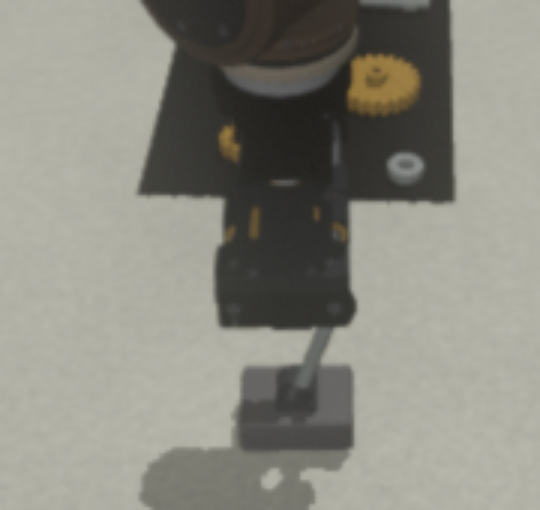

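The lever has swung over towards +x. I'll push on gently to the stop.

```bash
python3 -m inch '{"hand":[0,0,0,0],"delta_pos":[[0.6,0,0],[0.6,0,0],[0.3,0,0],[0,0,0]],"turn":[0,0,0,0]}'
```

```text
t: 3.9
eef_pos: [495.6, -357.6, 162.7]
tcp_rot: [3.141, -0.0, -0.091]
ft_force: [-0.3, -0.0, -0.7]
opening: 0.009
```

```bash
python3 -m inch '{"hand":[0,0,0,0],"delta_pos":[[0.3,0,0],[0.3,0,0],[0.2,0,0],[0,0,0]],"turn":[0,0,0,0]}'
```

```text
t: 4.3
eef_pos: [498.8, -357.8, 162.3]
tcp_rot: [-3.138, 0.011, -0.09]
ft_force: [-31.1, -1.2, 12.4]
opening: 0.005
```

-31 N at x=498.8 means it is hard against the stop. I'll back off, rise and look.

```bash
python3 -m inch '{"hand":[0,0,0,0,0,0,0],"delta_pos":[[-1,0,0],[-3,0,0],[-3,0,0],[-1,0,-4],[0,0,-4],[0,0,-4],[0,0,-1]],"turn":[0,0,0,0,0,0,0]}'
python3 - <<'E'
from h import *
np.set_printoptions(precision=1,suppress=True)
s=env.state();print(s["eef_pos"],s["ft_force"])
im,d=viewer.read_camera("side");cv2.imwrite("pics/s3.png",cv2.resize(im[180:370,120:340],None,fx=3,fy=3))
c=viewer.get_calibration("wrist");im,d=viewer.read_camera("wrist");cv2.imwrite("pics/w3.png",im)
print(search_frame("wrist","gear_small"),proj(c,[460,-72,20]),proj(viewer.get_calibration("side"),[519,-355,92]))
E
```

```text
t: 5.0
eef_pos: [424.1, -351.6, 297.1]
tcp_rot: [3.137, -0.005, -0.091]
ft_force: [0.6, -0.2, -0.7]
opening: 0.004
[ 424.1 -351.6  297.1] [ 0.6 -0.2 -0.7]
[{'centre': [42.4, 166.6], 'p': 0.69}] [ 36.5 167.8] [256.7 303.7]
```

View pics/s3.png

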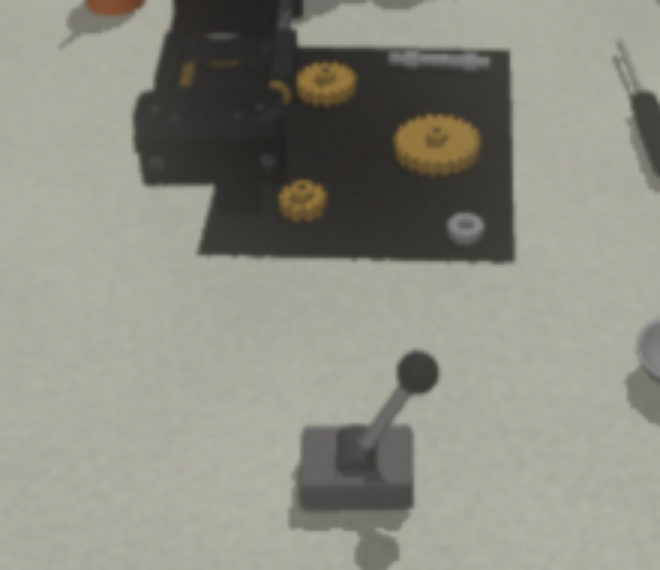

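View pics/w3.png

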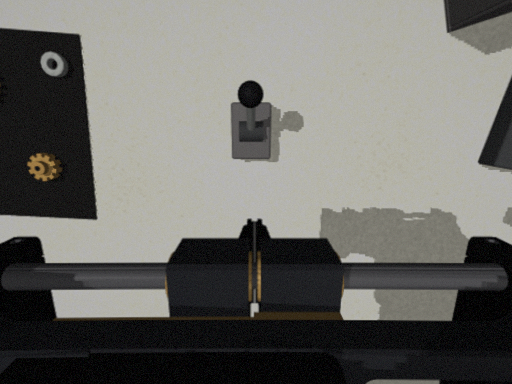

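The lever lies fully on: ball at side (259,304), where full-on predicts (257,304). The wrist view shows the small gear at (42,167). I'll move to just short of it, still high.

```bash
python3 -m inch '{"hand":[0,0,0,0,0,0,0,0],"delta_pos":[[-0.63,-3.94,0],[-0.63,-3.94,0],[-0.63,-3.94,0],[-0.63,-3.94,0],[-0.63,-3.94,0],[-0.63,-3.94,0],[-0.63,-3.94,0],[0,0,0]],"turn":[0,0,0,0,0,0,0,0]}'
python3 - <<'E'
from h import *
np.set_printoptions(precision=1,suppress=True)
s=env.state();print(s["eef_pos"],s["joints"])
c=viewer.get_calibration("wrist");im,d=viewer.read_camera("wrist")
r=search_frame("wrist","gear_small");print(r,proj(c,[460,-73,20]))
if r:
  u,v=map(int,r[0]["centre"]);x0,y0=max(u-40,0),max(v-30,0)
  print(x0,y0);cv2.imwrite("pics/w4.png",cv2.resize(im[y0:y0+60,x0:x0+80],None,fx=8,fy=8,interpolation=cv2.INTER_CUBIC))
  print(atz(c,*r[0]["centre"],20))
cv2.imwrite("pics/w4f.png",im)
E
```

```text
t: 5.95
eef_pos: [403.5, -68.9, 291.2]
tcp_rot: [-3.14, 0.003, -0.088]
ft_force: [0.3, 0.2, -0.3]
opening: 0.0
[403.5 -68.9 291.2] [-0.3  0.2  2.1  0.   0.9  1.3]
[{'centre': [252.5, 131.0], 'p': 0.64}] [254.  130.3]
212 101
[459.4 -71.   20. ]
```

View pics/w4.png

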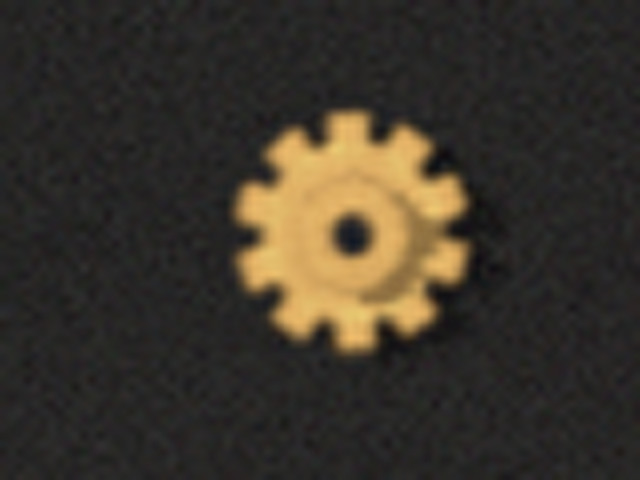

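View pics/w4f.png

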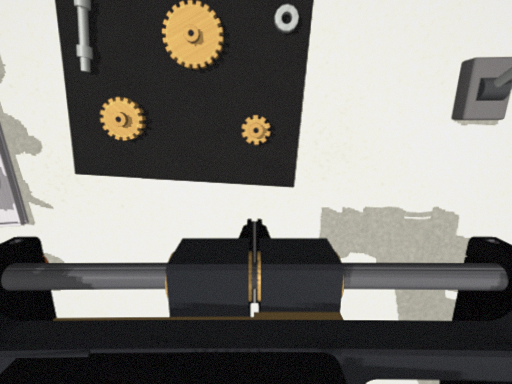

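The three brass wheels show at (192,35) large, (122,119) medium and (256,130) small. The small hub works out at (460,-74). I'll move over it and go down to 20 mm above.

```bash
python3 -m inch '{"hand":[0,0,0,0,0,0,0,0,0],"delta_pos":[[2.85,0,0],[2.85,0,0],[0,0,0],[0,0,4],[0,0,4],[0,0,4],[0,0,4],[0,0,1.2],[0,0,0]],"turn":[0,0,0,0,0,0,0,0,0]}'
python3 - <<'E'
from h import *
im,d=viewer.read_camera("side");cv2.imwrite("pics/s5.png",cv2.resize(im[170:290,170:320],None,fx=5,fy=5,interpolation=cv2.INTER_CUBIC))
E
```

```text
t: 6.95
eef_pos: [460.1, -78.2, 118.5]
tcp_rot: [-3.141, 0.005, -0.092]
ft_force: [-0.6, 0.4, 0.0]
opening: 0.003
```

View pics/s5.png

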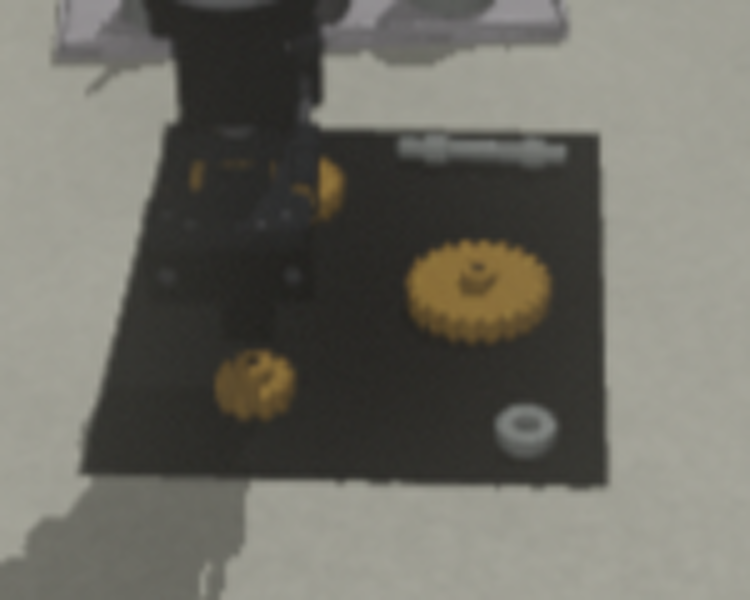

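The fingertips are just above the small hub, 4 mm off in y. I'll correct that and hold for over 2 s.

```bash
python3 -m inch '{"hand":[0,0,0,0,0],"delta_pos":[[0,-0.35,0],[0,0,0],[0,0,0],[0,0,0],[0,0,0]],"turn":[0,0,0,0,0]}'
python3 -m inch '{"hand":[0,0,0,0,0,0,0,0,0,0,0,0,0,0,0,0,0,0,0,0],"delta_pos":[[0,0,0],[0,0,0],[0,0,0],[0,0,0],[0,0,0],[0,0,0],[0,0,0],[0,0,0],[0,0,0],[0,0,0],[0,0,0],[0,0,0],[0,0,0],[0,0,0],[0,0,0],[0,0,0],[0,0,0],[0,0,0],[0,0,0],[0,0,0]],"turn":[0,0,0,0,0,0,0,0,0,0,0,0,0,0,0,0,0,0,0,0]}'
python3 -m inch '{"hand":[0,0,0,0],"delta_pos":[[0,0,0],[0,0,0],[0,0,0],[0,0,0]],"turn":[0,0,0,0]}'
python3 - <<'E'
from h import *
im,d=viewer.read_camera("scene");cv2.imwrite("pics/sc6.png",cv2.resize(im[120:300,170:400],None,fx=3,fy=3,interpolation=cv2.INTER_CUBIC))
E
```

```text
t: 7.5
eef_pos: [461.9, -74.1, 121.1]
tcp_rot: [3.141, -0.001, -0.091]
ft_force: [-0.2, 0.3, -1.3]
opening: 0.007
t: 9.5
eef_pos: [461.8, -74.0, 120.7]
tcp_rot: [3.142, -0.0, -0.091]
ft_force: [0.1, -1.0, 0.5]
opening: 0.007
t: 9.9
eef_pos: [461.8, -74.0, 120.7]
tcp_rot: [3.142, -0.0, -0.091]
ft_force: [0.4, -0.2, 0.1]
opening: 0.004
```

View pics/sc6.png

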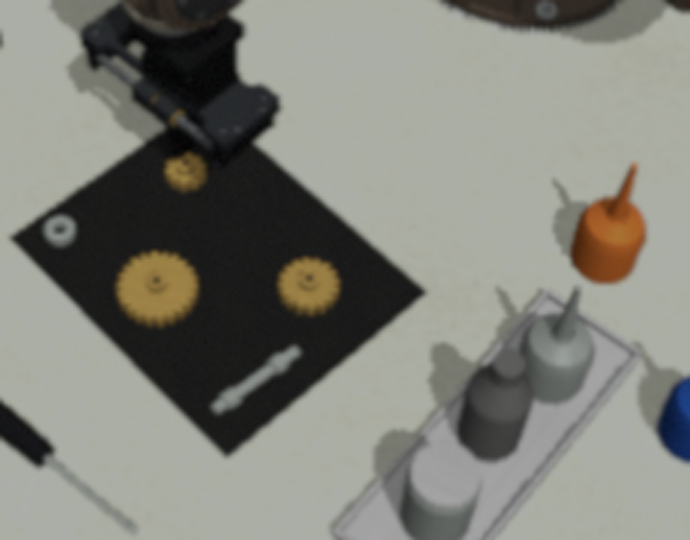

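The scene view confirms the fingertips directly above the small gear at (185,170 in the crop), with nothing shifted. They held 22 mm above it for 2.4 s. Now I'll rise and go over to stage near the grey oiler.

```bash
python3 -m inch '{"hand":[0,0,0,0,0,0,0,0,0,0,0,0,0,0,0,0,0],"delta_pos":[[0,0,-4],[0,0,-4],[0,0,-4],[0,0,-4],[0,0,-4],[-1.24,-3.74,0],[-1.24,-3.74,0],[-1.24,-3.74,0],[-1.24,-3.74,0],[-1.24,-3.74,0],[-1.24,-3.74,0],[-1.24,-3.74,0],[-1.24,-3.74,0],[-1.24,-3.74,0],[-1.24,-3.74,0],[0,0,0],[0,0,0]],"turn":[0,0,0,0,0,0,0,0,0,0,0,0,0,0,0,0,0]}'
python3 - <<'E'
from h import *
np.set_printoptions(precision=1,suppress=True)
s=env.state();print(s["eef_pos"],s["joints"])
c=viewer.get_calibration("wrist");im,d=viewer.read_camera("wrist")
u,v=proj(c,[429,310,142]);print(u,v)
for r in search_frame("wrist","oiler"): print(r)
x0,y0=max(int(u)-50,0),max(int(v)-40,0);print(x0,y0)
cv2.imwrite("pics/w7.png",im);cv2.imwrite("pics/w7c.png",cv2.resize(im[y0:y0+80,x0:x0+100],None,fx=7,fy=7,interpolation=cv2.INTER_CUBIC))
E
```

```text
t: 11.65
eef_pos: [371.9, 310.1, 320.4]
tcp_rot: [3.141, 0.0, -0.089]
ft_force: [0.3, -0.1, 0.2]
opening: 0.005
[371.9 310.1 320.4] [ 0.6  0.3  1.9 -0.   1.   2.2]
249.08875164058628 134.9968681917009
{'centre': [252.7, 130.6], 'p': 0.82}
{'centre': [281.8, 218.1], 'p': 0.81}
{'centre': [165.5, 162.9], 'p': 0.74}
199 94
```

View pics/w7.png

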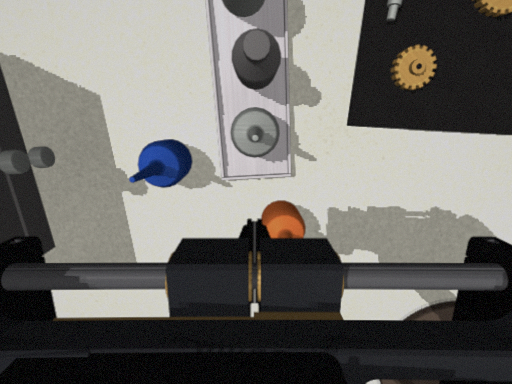

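View pics/w7c.png

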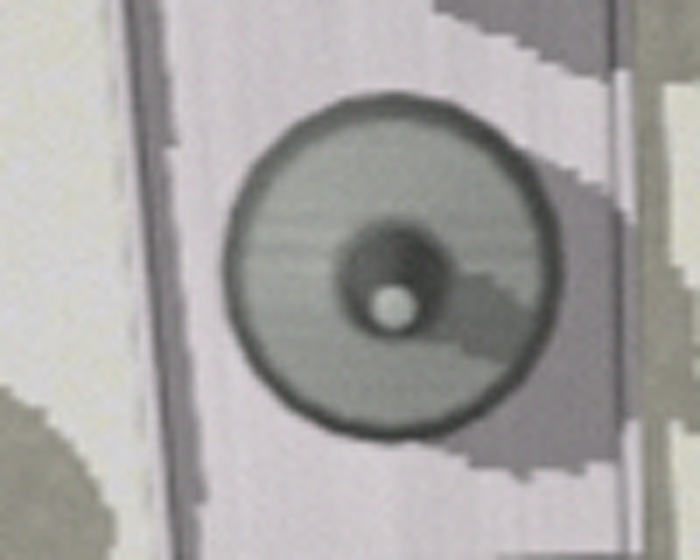

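The wrist picture shows the grey can in the tray with its spout tip at (255.3,137.9). The orange one is at (284,222), the blue at (165,163) and the bottle at (257,57). I'll refine the tip.

Run:
```python
from h import *
np.set_printoptions(precision=1,suppress=True)
c=viewer.get_calibration("wrist"); C={n:viewer.get_calibration(n) for n in("scene","side")}
print(atz(c,255.3,137.9,142), tri([(c,(255.3,137.9)),(C["scene"],(362.5,216.3)),(C["side"],(201.5,129))]))
P=np.load("pics/scene_P.npy")
```

```text
[426.4 303.3 142. ] [428.3 306.1 144. ]
```

```bash
python3 -m inch '{"hand":[0,0,0,0,0,0,0,0,0,0],"delta_pos":[[2.8,0,0],[2.8,0,0],[0,0,0],[0,0,3],[0,0,2.5],[0,0,1.5],[0,0,0.6],[0,0,0],[0,0,0],[0,0,0]],"turn":[0,0,0,0,0,0,0,0,0,0]}'
python3 - <<'E'
from h import *
for n,(y,x) in {"side":(80,150),"scene":(140,300)}.items():
    im,d=viewer.read_camera(n);cv2.imwrite(f"pics/{n}8.png",cv2.resize(im[y:y+130,x:x+130],None,fx=4,fy=4,interpolation=cv2.INTER_CUBIC))
a,b=cv2.imread("pics/side8.png"),cv2.imread("pics/scene8.png")
cv2.imwrite("pics/o8.png",cv2.resize(np.hstack([a,b]),(800,400)))
E
```

```text
t: 12.75
eef_pos: [428.3, 304.6, 245.6]
tcp_rot: [-3.141, -0.001, -0.091]
ft_force: [0.3, -0.1, -0.2]
opening: 0.005
```

View pics/o8.png

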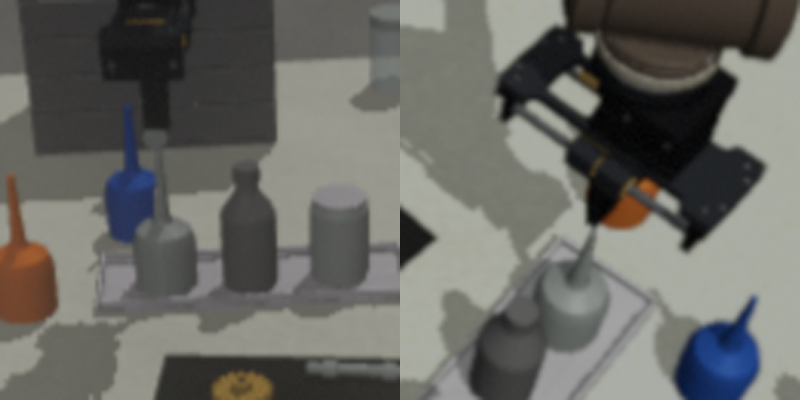

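The fingertips are centred above the spout tip in both views, about 25 mm up. I'll lower 4.5 mm and hold.

```bash
python3 -m inch '{"hand":[0,0,0,0],"delta_pos":[[0,0,0.45],[0,0,0],[0,0,0],[0,0,0]],"turn":[0,0,0,0]}'
python3 -m inch '{"hand":[0,0,0,0,0,0,0,0,0,0,0,0,0,0,0,0,0,0,0,0],"delta_pos":[[0,0,0],[0,0,0],[0,0,0],[0,0,0],[0,0,0],[0,0,0],[0,0,0],[0,0,0],[0,0,0],[0,0,0],[0,0,0],[0,0,0],[0,0,0],[0,0,0],[0,0,0],[0,0,0],[0,0,0],[0,0,0],[0,0,0],[0,0,0]],"turn":[0,0,0,0,0,0,0,0,0,0,0,0,0,0,0,0,0,0,0,0]}'
python3 -m inch '{"hand":[0,0,0,0],"delta_pos":[[0,0,0],[0,0,0],[0,0,0],[0,0,0]],"turn":[0,0,0,0]}'
```

```text
t: 13.25
eef_pos: [428.2, 304.6, 240.2]
tcp_rot: [3.141, 0.0, -0.091]
ft_force: [0.2, 0.1, -0.6]
opening: 0.002
t: 15.25
eef_pos: [428.2, 304.6, 240.2]
tcp_rot: [3.141, -0.0, -0.091]
ft_force: [0.2, -0.2, -0.3]
opening: 0.008
t: 15.65
eef_pos: [428.1, 304.6, 240.2]
tcp_rot: [3.141, -0.0, -0.091]
ft_force: [0.1, 0.6, -0.5]
opening: 0.003
```

It held at 162 mm, about 20 mm above the tip, for 2.4 s or more. Now I'll go straight up, then away high towards the middle.

```bash
python3 -m inch '{"hand":[0,0,0,0,0,0,0,0,0,0,0,0,0],"delta_pos":[[0,0,-3],[0,0,-4],[0,0,-4],[0,0,-2],[0.5,3.5,0],[0.5,3.5,0],[0.5,3.5,0],[0.5,3.5,0],[0.5,3.5,0],[0.5,3.5,0],[0,0,0],[0,0,0],[0,0,0]],"turn":[0,0,0,0,0,0,0,0,0,0,0,0,0]}'
python3 - <<'E'
from h import *
for n in ("side","scene"):
    im,d=viewer.read_camera(n);cv2.imwrite(f"pics/{n}9.png",im)
a,b=cv2.imread("pics/side9.png"),cv2.imread("pics/scene9.png")
cv2.imwrite("pics/f9.png",cv2.resize(np.vstack([a,b]),(440,600)))
E
```

```text
t: 16.95
eef_pos: [438.9, 93.4, 370.2]
tcp_rot: [-3.142, -0.0, -0.091]
ft_force: [0.1, 0.2, -0.4]
opening: 0.004
```

View pics/side9.png

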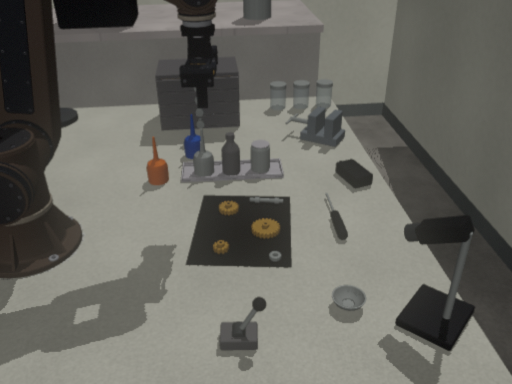

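View pics/scene9.png

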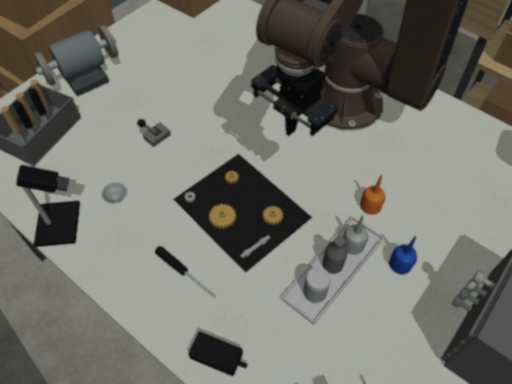

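The lever is still fully on (side view: ball at (259,304)). The wheels, cans and tools are where they started, and the hand is high and clear of the oiler.

Run:
```python
from cell import ticket,env
print(ticket.job_done(), env.state()["t"])
```

```text
the job is handed in; nothing more can be done
the job is handed in; nothing more can be done
```

The clip is done and handed in. At the last reading before hand-in the clock was at 17.0 s of the 51 s allowed.

- **Camera switch:** I pushed the lever over with shut fingers until it met its stop (31 N). In the last pictures its ball still lies within about 2 pixels of the fully-on position.
- **Small gear:** the fingertips were above its hub for more than 2.4 s, about 22 mm up.
- **Oil can:** the fingertips were above the grey can's spout tip for more than 2.4 s, about 20 mm up.
- **Last checks:** the side and scene pictures showed all the wheels, containers and tools where they started. The wrist force reading was near zero except at the lever's stop. The hand ended high, over 20 cm to the side of the oil can.

**Disagreement:** the wrist camera and the fixed cameras differed by 3–7 mm in y on the targets. I aimed between them, so the pointing could be a few millimetres off centre. The spout tip's height came from the given 140 mm plus about 2 mm assumed for the tray floor. A fix from all three cameras put it at 144 mm.

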